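Start the captive screw-knob of the brass sample's carrier

TASK

Two sample carriers stand on the lab bench, each with a dark red screw-knob that is still sprung up. Fasten the carrier whose tray holds the brass spindle: push its knob right down against its spring, turn it clockwise (seen from above) as far as it goes, and let go, so that it stays caught down. Leave the knob of the other carrier, the one with the finned aluminium sleeve, alone.

Things in the scene. Friction and masses are not known exactly. Their poses are not given: they have to be found in the camera images.
- brass_knob (a point): Dark red knob of the carrier whose tray holds a standing brass spindle (24 mm across, 56 tall, 70-105 mm from the knob's axis). Upright grip bar 42 long, 14 thick, 30 high on a round skirt 44 across, 8 thick, whose top takes the fingertips' push. Point on the upright axis, 7 mm below the bar's top, 23 above the skirt's top, 96 above the bench when up (moves with it). x runs along the bar, z up.
- brass_push (a joint): How far that knob is pushed down, m: 0 up (start), 0.016 on its stop. A spring lifts it with about 4 N at the top, 9 N at the bottom. Up, a cross pin in a slot lets it turn only 0.1 to 0.2 rad; from 0.0105 down it turns freely. Once turned and let go it rises to about 0.010 and stays caught.
- brass_turn (a joint): How far that knob is turned, rad: about 0 at the start, growing clockwise seen from above, to a stop at 1.3. Friction about 0.05 N m. Turned less than about 0.5 rad it may spring up again.
- finned_knob (a point): The same point on the identical knob of the other carrier, whose tray holds a standing aluminium sleeve with six fins (32 mm across, 42 tall). Leave alone. Each carrier is an aluminium plate 180 x 130 mm, 12 thick, fixed to the bench, knob at its end nearer the robot, grey tray behind it.
Mind the look-alikes: they are no part of the job. What is shaped like the part that bears brass_knob but turquoise is not meant.

How it is judged:
By the outcome, as a careful person would: the job done as asked, in the order asked, and still so for the second after the job is handed in, with the robot touching nothing.
It also fails if it takes over 35 s, if anything falls off the work surface, if the arm or the gripper's body presses on something with over 40 N, if the wrist force passes 120 N, or if a joint passes its speed limit or range.

ROBOT

A 6-joint arm with a two-finger parallel gripper is mounted at the origin on the work surface. World frame = base frame: x ahead of the robot, y to its left, z up, the work surface at z = 0. Lengths are in mm, angles in degrees, forces in N, time in s.
With the tool pointing down it reaches from about 350 to 850 mm from the base axis. Payload 8.1 kg.
Tool frame: the origin (TCP) lies between the finger pads; the fingertips stand 22 mm ahead of it and the grasp point (between the pads) lies 3 mm ahead of it; z points along the fingers, y is the direction in which the jaws open and shut (so a half turn about z gives the same grasp; the last joint's range is limited). The gripper opens to 85 mm and grips with 20 to 120 N. Pads are 22 mm wide; open, the fingers measure 114 mm over their backs; the gripper's body (76 mm by 85 mm) begins 54 mm behind the grasp point. The pads swing forward as they close: fully open they stand 13 mm farther back than shut.
Start: joints at [69.248, 7.471, 85.268, -0, 87.261, -4.893], TCP at [163.945, 577.172, 253.292] pointing down, gripper open.
Joint ranges: [-169.43, 169.43], [-51.17, 129.36], [1.28, 143.12], [-76.62, 256.62], [0, 156.53], [-152.29, 152.29]. Speed limits (degrees/s): [136.94, 136.94, 159.86, 180, 180, 180].

INTERFACE

Orientations are given as [roll, pitch, yaw] about the fixed x, y, z axes, in that order (R = Rz(yaw) Ry(pitch) Rx(roll)).
In Python, from bench import r gives the robot as it stands.
- The arm moves only by the tool drive_tool, never from a script. Its argument "moves" is a list of rows, each a list of 2 entries, a list of its own where there are three numbers: the shift along the world's x, y, z in mm, then the turn about the world's z in degrees. A call has exactly 8 rows; each row is the pose to reach, as a shift and turn from the pose commanded when the call began; what a row does not reach only later rows make up. A row lasts 1/12 s, in which the tool goes at most 41.7 mm and 7.16 degrees, less where a joint would pass 70% of its speed; a pose out of reach is approached as far as the arm can. A call with a gripper value outside its range is refused whole. "fingers" is the finger opening in mm, from 0 to 85.4, set as the call begins (left out, the last holds). The fingers move at their own pace and stop on an object; "squeeze" is the grip in N (left out, the last holds). Time passes only in rows, so rows that repeat a pose let the fingers close, or fill a call up. It gives the time, the measured TCP pose, the force and the opening at its end, in the units of the state.
- r.sense(): the state, without advancing time (a new reading comes with each control period).
- r.snapshot(name): name is "scene" or "side" or "wrist"; returns a dict with "pixels" (480x640x3 uint8, red, green, blue), "camera_matrix" (3x3 intrinsics, pixels), "xyz" and "orientation" of the camera in the world. Camera axes: x right, y down, z forward; pixel columns grow to the right and rows downward; lengths in mm; the calibration is good to about 2 mm. A picture is of the moment at which its call begins. There is no depth.
- r.hand_in(): hands the job in, once; it reports no verdict.
The state is a dict: "time": time; "joint_pos": joint angles; "qd": joint speeds; "joint_efforts": joint torques, N m; "tool_pos": TCP position; "tcp_rot": TCP orientation; "ft_force": force on the tool from outside, world axes, zero at the start; "wrist_torque": the same for the moment, N m; "finger_gap": finger opening in mm.
Only numpy, scipy, OpenCV 4.12 (cv2) and the standard library are available. Lean on these libraries where they do the work, as an engineer would, in place of code of your own. Each camera call takes 0.05 s, during which the arm holds its last target.

## Working session

There is one attempt and no reset: what is moved stays moved. The work goes in short steps, Python scripts to look and compute and a tool call to move; the robot and the scene stay as the last step left them, time stands still between calls to the robot, and variables do not carry over. Pictures are saved under pics/ and viewed, and the job is handed in when it is done.

Besides the shell and the picture viewer there is one more tool, called after "Request:" as a command line: name --argument value ..., lists and objects as JSON in quotes. drive_tool: Moves the arm, as the interface text tells. Its arguments: {"type":"object","properties":{"moves":{"type":"array","items":{"type":"array"}},"fingers":{"type":"number"},"squeeze":{"type":"number"}},"required":["moves"]}

```bash
mkdir -p pics; python3 - <<'E'
from bench import r
import cv2,pickle
print(r.sense())
for n in ("scene","side","wrist"):
    s=r.snapshot(n); pickle.dump(s,open(f"pics/{n}0.pkl","wb"))
    cv2.imwrite(f"pics/{n}0.png",s["pixels"][:,:,::-1]); print(n,s["camera_matrix"],s["xyz"],s["orientation"])
E
```

```text
{'time': 0.0, 'joint_pos': array([ 6.92478863e+01,  7.51330844e+00,  8.53320071e+01,  2.58477481e-03,
        8.72590514e+01, -4.89263860e+00]), 'qd': array([-0.0339346 , -0.00673789, -0.05596545, -0.05516399,  0.07459875,
       -0.06026626]), 'joint_efforts': array([-2.71049117e-03, -5.69351470e+01, -5.00574195e+01, -1.54525992e-04,
        1.36931345e-02, -9.42724751e-05]), 'tool_pos': array([163.7451451 , 576.69328625, 252.23698928]), 'tcp_rot': array([-1.79896233e+02, -1.14735264e-02,  1.64140389e+02]), 'ft_force': array([0.04684132, 0.16819859, 0.22222735]), 'wrist_torque': array([ 0.00634338, -0.00444659, -0.03680572]), 'finger_gap': 85.46267711583398}
scene [[477.56025472   0.         320.63042323]
 [  0.         477.56025472 237.53659497]
 [  0.           0.           1.        ]] [914.38975535 371.57189494 471.68962789] [-120.12295664    0.77904959  121.9891125 ]
side [[455.31933406   0.         318.96399964]
 [  0.         455.31933406 248.9356898 ]
 [  0.           0.           1.        ]] [ 46.64618213 467.32038627 511.13646657] [-1.26150064e+02  7.00092206e-02 -1.43070152e+02]
wrist [[352.24779055   0.         317.78121692]
 [  0.         352.24779055 236.80447966]
 [  0.           0.           1.        ]] [ 97.66086133 596.03385426 372.58319704] [1.64049166e+02 4.60224333e-02 7.41511329e+01]
```

View pics/scene0.png

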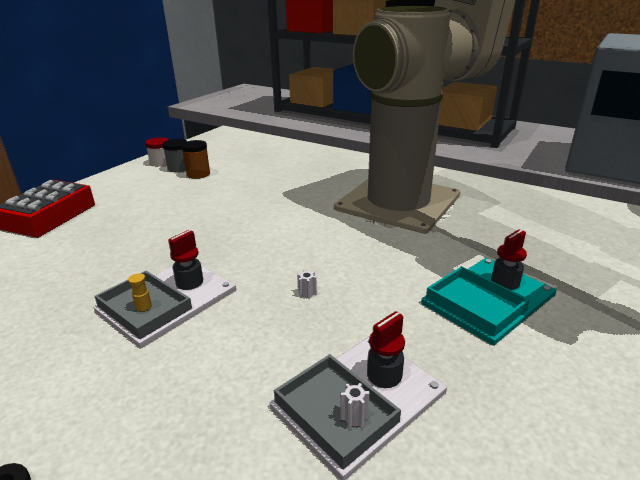

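View pics/side0.png

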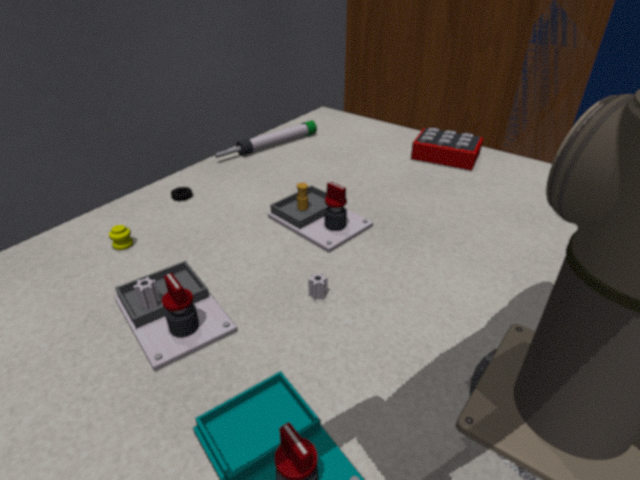

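View pics/wrist0.png

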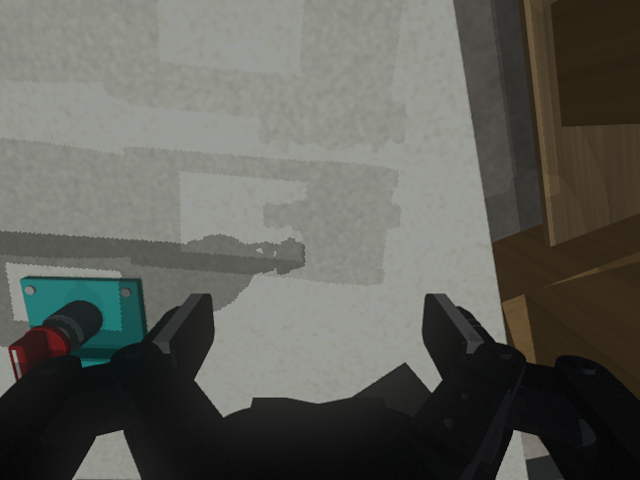

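Three knobs could be taken for the target:
- The brass carrier's, at scene (183,247) and side (336,195).
- The finned carrier's, at scene (388,333) and side (177,290).
- The turquoise look-alike, at scene (512,250) and side (296,450).

I choose the first, because a brass spindle stands in its tray at scene (140,292). Next I take close crops.

```bash
python3 - <<'E'
import cv2,numpy as np
a=cv2.imread("pics/scene0.png")[220:350,80:250]; b=cv2.imread("pics/side0.png")[165:260,255:385]
a=cv2.resize(a,None,fx=4,fy=4,interpolation=2); b=cv2.resize(b,None,fx=5,fy=5,interpolation=2)
cv2.imwrite("pics/ca.png",a);cv2.imwrite("pics/cb.png",b)
E
```

```text
(no output)
```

View pics/ca.png

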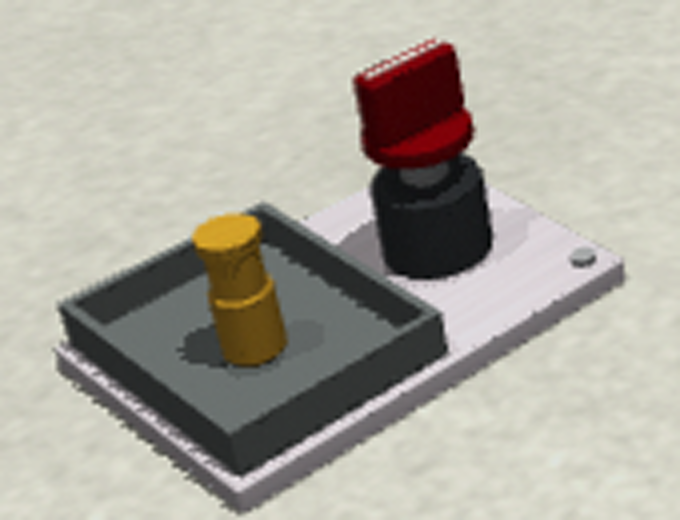

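View pics/cb.png

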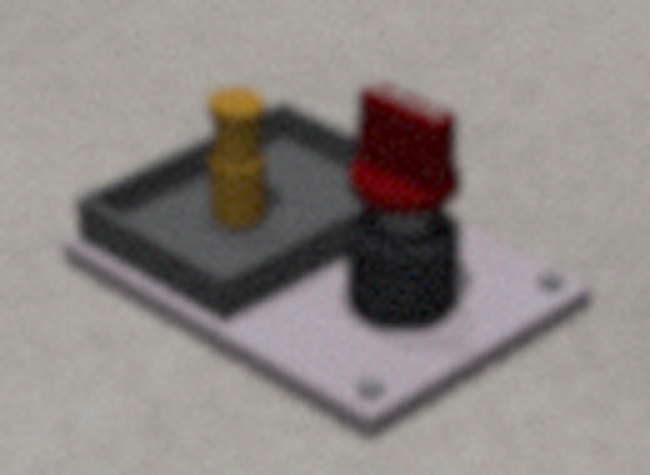

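The crops show the brass carrier: the spindle stands in the grey tray and the plate is aluminium. The bar's top centre is near scene (181,235) and side (337,186).

```bash
cat > h.py <<'E'
import numpy as np,pickle,cv2
from scipy.spatial.transform import Rotation as R
def P(s):
    Rm=R.from_euler('xyz',s["orientation"],degrees=True).as_matrix()
    return s["camera_matrix"]@np.c_[Rm.T,-Rm.T@np.array(s["xyz"])]
def tri(s1,p1,s2,p2):
    X=cv2.triangulatePoints(P(s1),P(s2),np.float64(p1),np.float64(p2))[:,0]; return X[:3]/X[3]
def proj(s,X):
    x=P(s)@np.r_[X,1]; return x[:2]/x[2]
def onz(s,p,z):
    Rm=R.from_euler('xyz',s["orientation"],degrees=True).as_matrix()
    d=Rm@np.linalg.inv(s["camera_matrix"])@np.r_[p,1]; c=np.array(s["xyz"]); return c+d*(z-c[2])/d[2]
E
python3 - <<'E'
from h import *
a=pickle.load(open("pics/scene0.pkl","rb"));b=pickle.load(open("pics/side0.pkl","rb"))
ca=lambda x,y:(80+(x+.5)/4-.5,220+(y+.5)/4-.5); cb=lambda x,y:(255+(x+.5)/5-.5,165+(y+.5)/5-.5)
for n,p,q in (("bartop",(405,61),(408,103)),("spindle",(227,232),(237,103))):
    X=tri(a,ca(*p),b,cb(*q)); print(n,X,proj(a,X)-ca(*p),proj(b,X)-cb(*q))
e1=onz(a,ca(362,80),103);e2=onz(a,ca(448,43),103);print(e1,e2)
f1=onz(b,cb(370,95),103);f2=onz(b,cb(448,112),103);print(f1,f2)
for e,f in((e1,e2),(f1,f2)):
  d=f-e;print(np.degrees(np.arctan2(d[1],d[0])),np.hypot(*d[:2]))
# plate corners
for p in((623,272),(240,505)):print(onz(a,ca(*p),12))
for p in((370,430),(590,297),(70,250)):print(onz(b,cb(*p),12))
E
```

```text
bartop [ 480.9240038  -164.01416288  101.27870568] [0.09829895 0.18228698] [ 0.06719375 -0.1774172 ]
spindle [ 569.61089869 -170.50496234   70.23479082] [0.16942433 0.29796766] [ 0.10203009 -0.25417052]
[ 501.67966835 -165.42537939  103.        ] [ 463.47097492 -158.04158835  103.        ]
[ 493.96048801 -157.29512277  103.        ] [ 462.77812634 -163.89844271  103.        ]
169.0624736041037 38.91560899690924
-168.0434222827409 31.873868820862697
[454.67310963 -86.9247144   12.        ]
[ 628.2728896  -111.02567917   12.        ]
[440.25032828 -84.98129451  12.        ]
[ 422.43543045 -210.91398639   12.        ]
[ 613.68769138 -112.32827418   12.        ]
```

Request:
drive_tool --moves '[[[35, -35, 0], 2], [[70, -70, 0], 4], [[100, -100, 0], 6], [[130, -130, 0], 8], [[160, -160, 0], 10], [[185, -190, 0], 12], [[210, -220, 0], 14], [[230, -255, 0], 16]]' --fingers 60

```text
time: 0.82
tool_pos: [389.2, 330.0, 253.1]
tcp_rot: [180.0, 0.0, -179.8]
ft_force: [1.0, 0.2, 0.0]
finger_gap: 59.6
```

Request:
drive_tool --moves '[[[10, -40, 0], 0], [[20, -80, 0], 0], [[30, -120, 0], 0], [[35, -160, 0], 0], [[35, -200, 0], 0], [[35, -240, 0], 0], [[35, -280, 0], 0], [[30, -320, 0], 0]]'

```text
time: 1.48
tool_pos: [417.7, 9.7, 253.2]
tcp_rot: [-180.0, 0.0, -179.9]
ft_force: [0.5, -1.4, 0.2]
finger_gap: 59.8
```

Request:
drive_tool --moves '[[[0, -40, 0], 0], [[-5, -80, 0], 0], [[-15, -120, 0], 0], [[-24, -160, 0], 0], [[-24, -165, 0], 0], [[-24, -165, 0], 0], [[-24, -165, 0], 0], [[-24, -165, 0], 0]]'

```text
time: 2.15
tool_pos: [394.2, -152.2, 253.1]
tcp_rot: [180.0, -0.0, -179.8]
ft_force: [0.1, 0.9, -0.0]
finger_gap: 60.0
```

```bash
python3 - <<'E'
from bench import r
import cv2,pickle
s=r.snapshot("wrist"); pickle.dump(s,open(f"pics/w1.pkl","wb"))
cv2.imwrite(f"pics/w1.png",s["pixels"][:,:,::-1]); print(s["xyz"],s["orientation"]);q=r.sense();print(q["time"],q["tool_pos"],q["tcp_rot"],q["joint_pos"],q["finger_gap"],q["ft_force"])
E
```

```text
[ 325.42874647 -152.39645658  373.36936299] [ 1.64040336e+02 -6.47894662e-02  9.02130853e+01]
2.2 [ 394.34802966 -152.00998529  253.17007364] [ 1.79971182e+02 -4.79832090e-03 -1.79741522e+02] [-2.80573375e+01 -2.11612399e+01  1.11652325e+02  2.30942776e-02
  8.95268079e+01 -1.18316009e+02] 59.832156333305136 [-0.45004321  0.31165098  0.37936775]
```

View pics/w1.png

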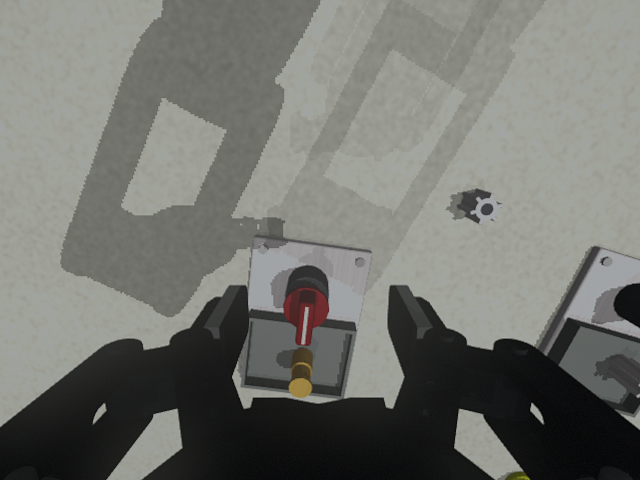

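```bash
python3 - <<'E'
import cv2
a=cv2.imread("pics/w1.png")[230:405,225:385]
cv2.imwrite("pics/cw1.png",cv2.resize(a,None,fx=3.4,fy=3.4,interpolation=2))
E
```

```text
(no output)
```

View pics/cw1.png

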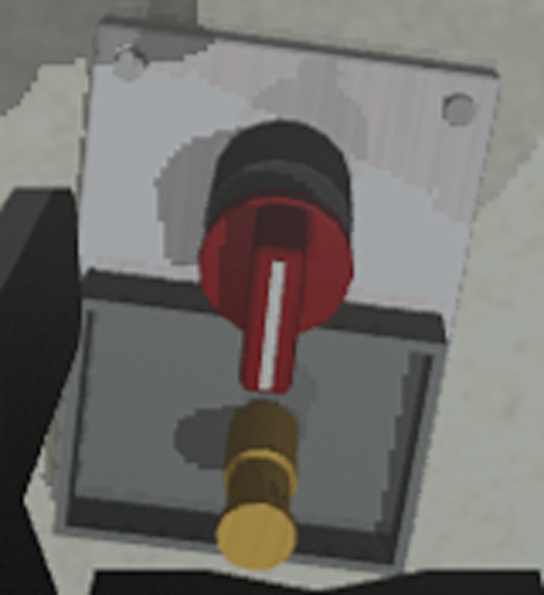

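Request:
drive_tool --moves '[[[35, -10, -15], 0], [[55, -12, -30], 0], [[55, -12, -45], 0], [[55, -12, -60], 0], [[55, -12, -60], 0], [[55, -12, -60], 0], [[55, -12, -60], 0], [[55, -12, -60], 0]]'

```text
time: 2.87
tool_pos: [449.8, -165.2, 194.8]
tcp_rot: [-179.9, 0.1, -179.8]
ft_force: [0.1, -0.3, 0.5]
finger_gap: 59.8
```

```bash
python3 - <<'E'
from bench import r
import cv2,pickle
s=r.snapshot("wrist"); pickle.dump(s,open(f"pics/w2.pkl","wb"))
cv2.imwrite(f"pics/w2.png",s["pixels"][:,:,::-1]); print(s["xyz"],s["orientation"]);q=r.sense();print(q["time"],q["tool_pos"],q["tcp_rot"])
E
```

```text
[ 380.68656014 -165.1455681   314.86580451] [1.63916143e+02 3.10601117e-02 9.02041325e+01]
2.9167 [ 449.7532552 -165.3858818  194.7959721] [-1.79939216e+02  1.24891403e-01 -1.79823368e+02]
```

View pics/w2.png

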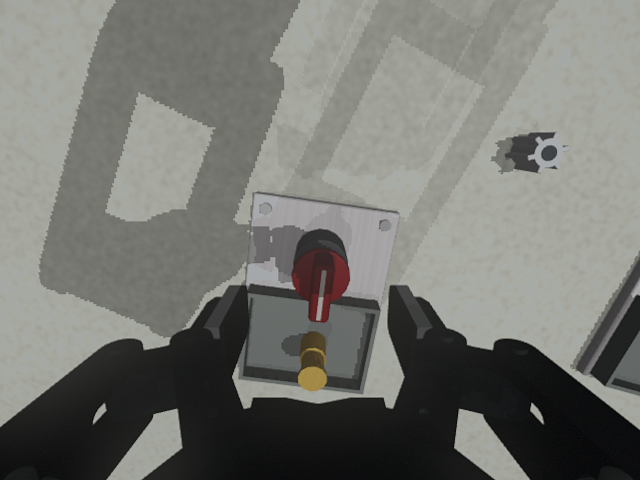

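```bash
python3 - <<'E'
import cv2
a=cv2.imread("pics/w2.png")[185:400,235:405]
cv2.imwrite("pics/cw2.png",cv2.resize(a[30:150,40:130],None,fx=5,fy=5,interpolation=2))
E
```

```text
(no output)
```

View pics/cw2.png

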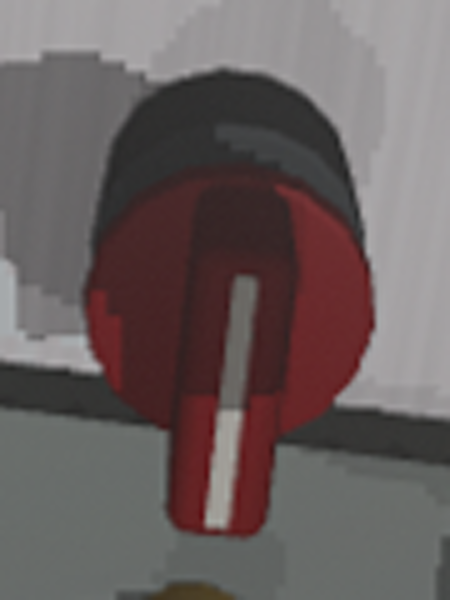

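```bash
python3 - <<'E'
from h import *
L=lambda n:pickle.load(open(f"pics/{n}.pkl","rb"))
w1,w2,a,b=L("w1"),L("w2"),L("scene0"),L("side0")
c1=lambda x,y:np.array((225+(x+.5)/3.4-.5,230+(y+.5)/3.4-.5)); c2=lambda x,y:np.array((275+(x+.5)/5-.5,215+(y+.5)/5-.5))
ca=lambda x,y:(80+(x+.5)/4-.5,220+(y+.5)/4-.5); cb=lambda x,y:(255+(x+.5)/5-.5,165+(y+.5)/5-.5)
print(tri(w1,c1(271,320),w2,c2(231,393)), tri(w2,c2(231,393),a,ca(405,61)),tri(w2,c2(231,393),b,cb(408,103)))
for w,c,p in((w1,c1,(271,320)),(w2,c2,(231,393))): print(onz(w,c(*p),103),onz(w,c(*p),101))
for w,p,q in((w1,c1(279,262),c1(266,388)),(w2,c2(245,278),c2(216,527))):
  e=onz(w,p,103);f=onz(w,q,103);d=f-e;print(e,f,np.degrees(np.arctan2(d[1],d[0])))
# all-view LSQ
A=[]
for s,p in((w1,c1(271,320)),(w2,c2(231,393)),(a,ca(405,61)),(b,cb(408,103))):
  M=P(s);A+=[p[0]*M[2]-M[0],p[1]*M[2]-M[1]]
A=np.array(A);X=np.linalg.lstsq(A[:,:3],-A[:,3],rcond=None)[0];print(X)
# skirt top edges left/right w2 at z 73
e=onz(w2,c2(87,300),72);f=onz(w2,c2(374,312),72);print(e,f,(e+f)/2)
E
```

```text
[ 479.34666295 -162.95772561  104.97888509] [ 481.24255528 -163.33238451  101.9058519 ] [ 480.61398008 -163.02429322  101.53871233]
[ 480.47405514 -163.04812577  103.        ] [ 481.62096991 -163.12691923  101.        ]
[ 480.28415625 -162.9244509   103.        ] [ 481.22435135 -162.90348369  101.        ]
[ 464.31074072 -160.94761797  103.        ] [ 500.04477098 -164.46595718  103.        ] -5.623164956126663
[ 464.12720897 -161.21839975  103.        ] [ 499.93353365 -164.82295165  103.        ] -5.7484865536499345
[ 481.0270959  -163.3902927   101.58343911]
[ 479.91068149 -184.014863     72.        ] [ 481.66200158 -141.45823236   72.        ] [ 480.78634153 -162.73654768   72.        ]
```

Request:
drive_tool --moves '[[[31, 2, 0], -6], [[31, 2, -20], -6], [[31, 2, -40], -6], [[31, 2, -55], -6], [[31, 2, -55], -6], [[31, 2, -55], -6], [[31, 2, -55], -6], [[31, 2, -55], -6]]' --fingers 42 --squeeze 30

```text
time: 3.58
tool_pos: [481.0, -163.9, 140.2]
tcp_rot: [-179.9, 0.2, 174.1]
ft_force: [0.0, -0.8, 0.1]
finger_gap: 42.1
```

```bash
python3 - <<'E'
from bench import r
import cv2
q=r.sense();print(q["time"],q["tool_pos"],q["tcp_rot"],q["finger_gap"],q["joint_pos"][5])
s=r.snapshot("wrist");cv2.imwrite(f"pics/w3.png",s["pixels"][:,:,::-1])
E
```

```text
3.5833 [ 481.02449055 -163.92828908  140.23926916] [-1.79946107e+02  1.62921894e-01  1.74132466e+02] 42.127163581221716 -108.73455142222491
```

View pics/w3.png

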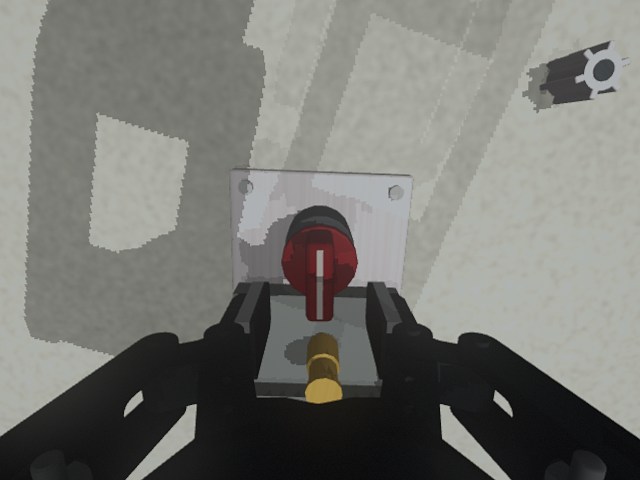

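The bar is vertical in the picture at column 320 and centred between the fingers. I descend and close.

Request:
drive_tool --moves '[[[0, 1, -15], 0], [[0, 1, -30], 0], [[0, 1, -40], 0], [[0, 1, -40], 0], [[0, 1, -40], 0], [[0, 1, -40], 0], [[0, 1, -40], 0], [[0, 1, -40], 0]]'

```text
time: 4.3
tool_pos: [480.7, -162.7, 99.3]
tcp_rot: [-180.0, 0.1, 174.1]
ft_force: [-0.9, -0.2, 0.2]
finger_gap: 42.2
```

Request:
drive_tool --moves '[[[0, 0, 0], 0], [[0, 0, 0], 0], [[0, 0, 0], 0], [[0, 0, 0], 0], [[0, 0, 0], 0], [[0, 0, 0], 0], [[0, 0, 0], 0], [[0, 0, 0], 0]]' --fingers 5 --squeeze 30

```text
time: 4.97
tool_pos: [480.2, -162.8, 98.7]
tcp_rot: [-180.0, 0.0, 174.1]
ft_force: [-2.0, -3.9, 5.6]
finger_gap: 13.5
```

```bash
python3 - <<'E'
from bench import r
import cv2
q=r.sense();print(q["time"],q["tool_pos"],q["tcp_rot"],q["finger_gap"],q["ft_force"],q["wrist_torque"])
s=r.snapshot("wrist");cv2.imwrite(f"pics/w4.png",s["pixels"][:,:,::-1])
E
```

```text
4.9667 [ 480.2460593  -162.78187505   98.67035437] [-1.79964727e+02  3.67723976e-02  1.74134564e+02] 13.517017668887195 [-1.98328644 -3.86266428  5.55791215] [-0.64599768  0.19426889 -0.08801932]
```

View pics/w4.png

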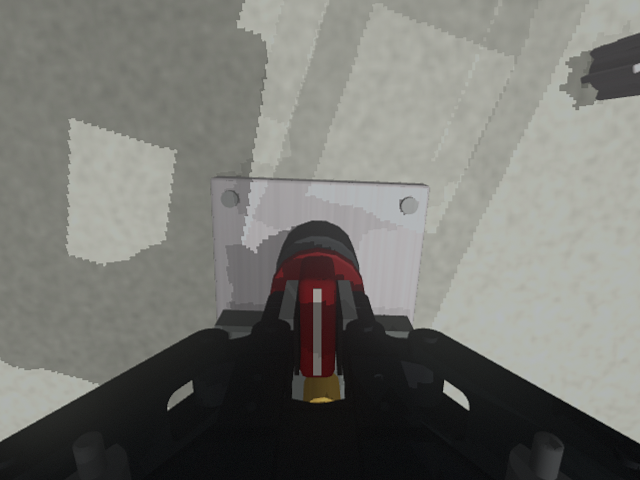

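Gripped, with an opening of 13.5 mm against the 14 mm bar. Now I push down.

Request:
drive_tool --moves '[[[0, 0, -3], 0], [[0, 0, -6], 0], [[0, 0, -9], 0], [[0, 0, -12], 0], [[0, 0, -14], 0], [[0, 0, -16], 0], [[0, 0, -16], 0], [[0, 0, -16], 0]]'

```text
time: 5.68
tool_pos: [480.3, -162.8, 83.0]
tcp_rot: [-180.0, 0.0, 174.1]
ft_force: [-3.0, -3.5, 8.3]
finger_gap: 13.5
```

Request:
drive_tool --moves '[[[0, 0, -1], 0], [[0, 0, -2], 0], [[0, 0, -3], 0], [[0, 0, -3], 0], [[0, 0, -3], 0], [[0, 0, -3], 0], [[0, 0, -3], 0], [[0, 0, -3], 0]]'

```text
time: 6.35
tool_pos: [481.2, -163.1, 82.3]
tcp_rot: [-179.9, 0.1, 174.2]
ft_force: [-11.0, 0.2, 27.8]
finger_gap: 13.3
```

On the stop at 28 N. I ease off 2 mm and turn clockwise.

Request:
drive_tool --moves '[[[0, 0, 2], 0], [[0, 0, 2], -5], [[0, 0, 2], -11], [[0, 0, 2], -17], [[0, 0, 2], -23], [[0, 0, 2], -29], [[0, 0, 2], -35], [[0, 0, 2], -40]]' --squeeze 40

```text
time: 7.02
tool_pos: [480.8, -162.8, 82.5]
tcp_rot: [180.0, 0.1, 133.8]
ft_force: [-3.3, -2.5, 11.3]
finger_gap: 13.1
```

```bash
python3 - <<'E'
from bench import r
q=r.sense();print(q["time"],q["tool_pos"],q["tcp_rot"],q["finger_gap"],q["ft_force"],q["wrist_torque"],q["joint_pos"])
E
```

```text
7.0167 [ 480.81136887 -162.7810101    82.49794531] [1.79965832e+02 1.03431485e-01 1.33841252e+02] 13.097671171506743 [-3.29017647 -2.51862166 11.33424395] [-0.59452149  0.38371997  0.07131387] [-2.44882752e+01  2.00058646e+00  1.09679043e+02 -6.93660329e-03
  6.82116321e+01 -6.83269897e+01]
```

Request:
drive_tool --moves '[[[0, 0, 0], -5], [[0, 0, 0], -10], [[0, 0, 0], -15], [[0, 0, 0], -20], [[0, 0, 0], -25], [[0, 0, 0], -30], [[0, 0, 0], -30], [[0, 0, 0], -30]]'

```text
time: 7.68
tool_pos: [480.9, -162.7, 82.5]
tcp_rot: [179.9, 0.1, 104.1]
ft_force: [-2.7, -1.8, 11.0]
finger_gap: 13.4
```

```bash
python3 - <<'E'
from bench import r
q=r.sense();print(q["time"],q["tool_pos"],q["tcp_rot"],q["finger_gap"],q["ft_force"],q["wrist_torque"])
E
```

```text
7.6833 [ 480.94926769 -162.68732348   82.5019494 ] [1.79902543e+02 7.18015114e-02 1.04116482e+02] 13.388264942198578 [-2.73890458 -1.77731498 10.99566302] [-0.60547485  0.39324775 -0.0052435 ]
```

Request:
drive_tool --moves '[[[0, 0, 0], -1], [[0, 0, 0], -2], [[0, 0, 0], -3], [[0, 0, 0], -4], [[0, 0, 0], -5], [[0, 0, 0], -6], [[0, 0, 0], -6], [[0, 0, 0], -6]]'

```text
time: 8.35
tool_pos: [481.0, -162.7, 82.5]
tcp_rot: [179.9, 0.1, 98.1]
ft_force: [-1.9, -1.2, 11.1]
finger_gap: 13.2
```

```bash
python3 - <<'E'
from bench import r
import cv2
q=r.sense();print(q["time"],q["tool_pos"],q["tcp_rot"],q["finger_gap"],q["ft_force"],q["wrist_torque"])
s=r.snapshot("wrist");cv2.imwrite(f"pics/w5.png",s["pixels"][:,:,::-1])
E
```

```text
8.35 [ 480.98324336 -162.72457837   82.51103126] [1.79891268e+02 6.65591811e-02 9.81439471e+01] 13.210529141191792 [-1.85728963 -1.22209393 11.0755587 ] [-0.6460649   0.36775009 -0.05863153]
```

View pics/w5.png

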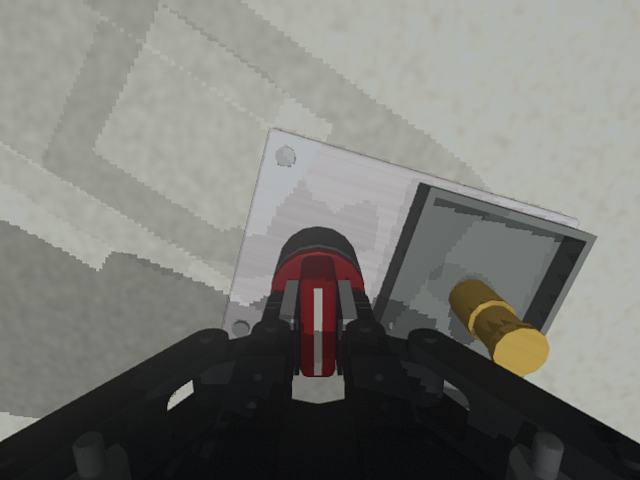

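The bar followed the fingers for 76°, but the z torque shows no stop yet. I turn a little further while watching it.

Request:
drive_tool --moves '[[[0, 0, 0], -1], [[0, 0, 0], -2], [[0, 0, 0], -3], [[0, 0, 0], -4], [[0, 0, 0], -5], [[0, 0, 0], -6], [[0, 0, 0], -6], [[0, 0, 0], -6]]'

```text
time: 9.07
tool_pos: [481.1, -162.4, 82.6]
tcp_rot: [179.9, 0.1, 92.3]
ft_force: [-2.1, -0.4, 11.8]
finger_gap: 13.4
```

```bash
python3 - <<'E'
from bench import r
import cv2
q=r.sense();print(q["time"],q["tool_pos"],q["tcp_rot"],q["finger_gap"],q["ft_force"],q["wrist_torque"])
s=r.snapshot("wrist");cv2.imwrite(f"pics/w6.png",s["pixels"][:,:,::-1])
E
```

```text
9.0667 [ 481.05243767 -162.38509984   82.59880041] [1.79892166e+02 5.74539086e-02 9.22958090e+01] 13.400705792009857 [-2.07473938 -0.37278666 11.80483264] [-0.2487416   0.31330755  1.79017566]
```

View pics/w6.png

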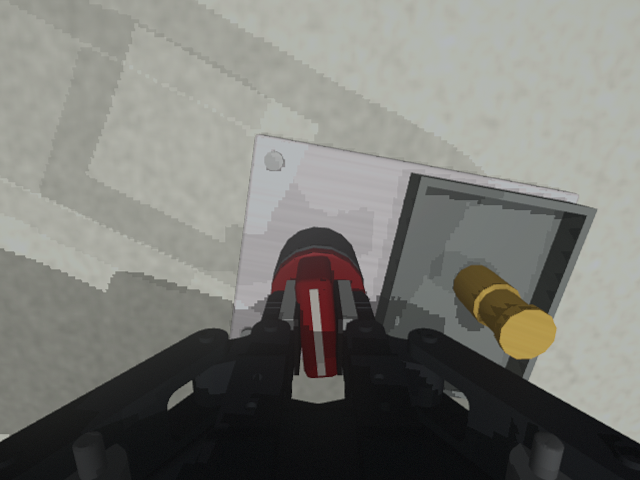

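The stop is reached: the torque is 1.8 N m and the bar has begun to skew between the pads. I release in place, then rise.

Request:
drive_tool --moves '[[[0, 0, 0], 1], [[0, 0, 0], 2], [[0, 0, 0], 2], [[0, 0, 0], 2], [[0, 0, 0], 2], [[0, 0, 0], 2], [[0, 0, 0], 2], [[0, 0, 0], 2]]' --fingers 42

```text
time: 9.78
tool_pos: [481.6, -162.2, 82.4]
tcp_rot: [179.8, 0.0, 94.2]
ft_force: [1.7, -0.4, 6.9]
finger_gap: 42.3
```

Request:
drive_tool --moves '[[[0, 0, 10], 0], [[0, 0, 25], 0], [[0, 0, 45], 0], [[0, 0, 70], 0], [[-10, 0, 100], 0], [[-30, 20, 120], 0], [[-30, 50, 120], 0], [[-30, 80, 120], 0]]'

```text
time: 10.45
tool_pos: [449.9, -81.9, 203.2]
tcp_rot: [179.9, 0.0, 94.0]
ft_force: [0.4, 0.1, 0.2]
finger_gap: 42.1
```

Request:
drive_tool --moves '[[[0, 0, 0], 0], [[0, 0, 0], 0], [[0, 0, 0], 0], [[0, 0, 0], 0], [[0, 0, 0], 0], [[0, 0, 0], 0], [[0, 0, 0], 0], [[0, 0, 0], 0]]'

```text
time: 11.12
tool_pos: [449.9, -82.8, 201.1]
tcp_rot: [-180.0, -0.0, 94.1]
ft_force: [0.0, -0.4, -0.2]
finger_gap: 42.0
```

```bash
python3 - <<'E'
from bench import r
import cv2,pickle
q=r.sense();print(q["time"],q["tool_pos"],q["tcp_rot"],q["finger_gap"],q["ft_force"],q["wrist_torque"])
for n in ("scene","side","wrist"):
    s=r.snapshot(n); pickle.dump(s,open(f"pics/{n}9.pkl","wb")); cv2.imwrite(f"pics/{n}9.png",s["pixels"][:,:,::-1])
a=cv2.imread("pics/scene9.png")[220:350,80:250]; b=cv2.imread("pics/side9.png")[165:260,255:385]
cv2.imwrite("pics/ca9.png",cv2.resize(a,None,fx=4,fy=4,interpolation=2))
cv2.imwrite("pics/cb9.png",cv2.resize(b,None,fx=5,fy=5,interpolation=2))
E
```

```text
11.1167 [449.91433285 -82.80273236 201.13722808] [-1.79976195e+02 -8.27458841e-03  9.40970623e+01] 41.99817495986615 [ 0.04627385 -0.36459055 -0.24301053] [-0.06525479 -0.00563358  0.08436915]
```

View pics/ca9.png

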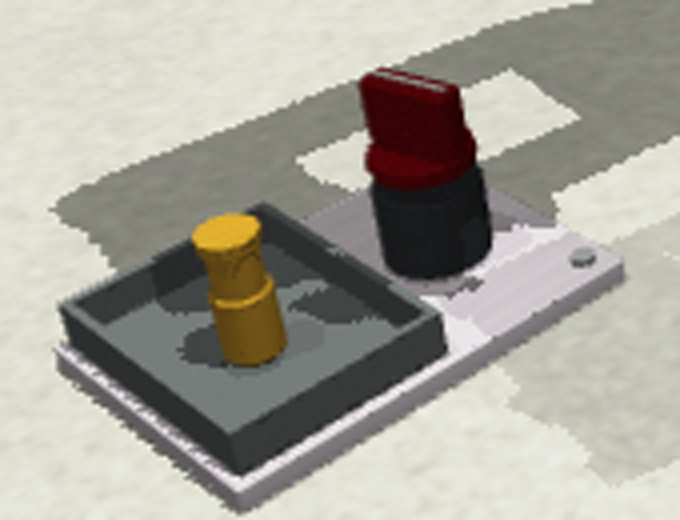

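View pics/cb9.png

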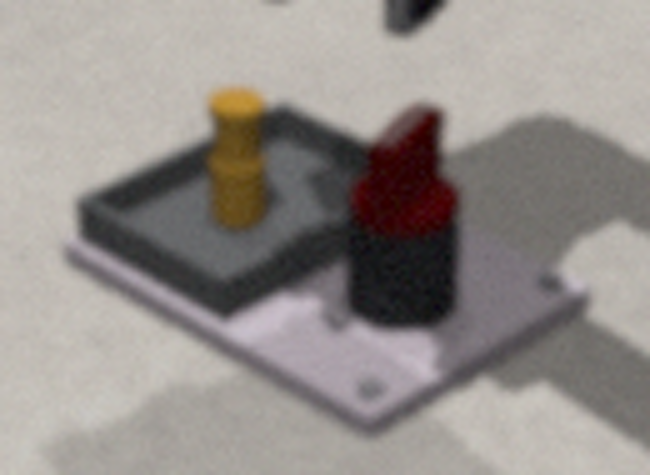

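View pics/scene9.png

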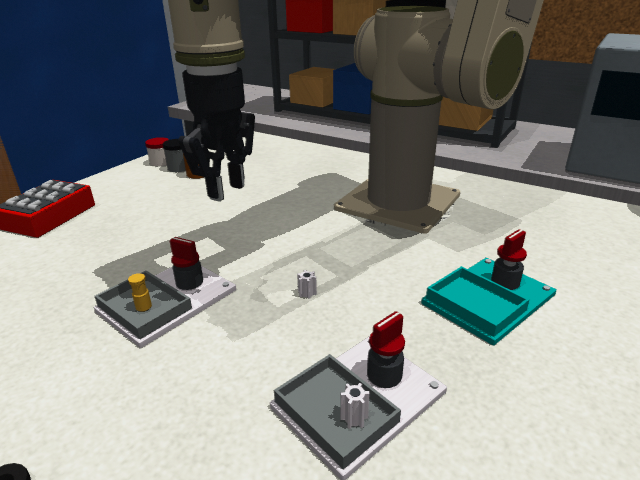

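The knob now sits low and is turned: bar top at scene (182,240), with no stem visible under the skirt. A numerical check on height and angle follows.

```bash
python3 - <<'E'
from h import *
L=lambda n:pickle.load(open(f"pics/{n}.pkl","rb"))
a,b=L("scene9"),L("side9")
ca=lambda x,y:(80+(x+.5)/4-.5,220+(y+.5)/4-.5); cb=lambda x,y:(255+(x+.5)/5-.5,165+(y+.5)/5-.5)
print(tri(a,ca(410,82),b,cb(406,127)))
e=onz(a,ca(378,72),93);f=onz(a,ca(446,89),93);d=f-e;print(e,f,np.degrees(np.arctan2(d[1],d[0])))
E
```

```text
[ 480.92007237 -163.2259222    91.67373504]
[ 482.74720391 -179.2889544    93.        ] [ 478.4900558  -146.08366393   93.        ] 97.30586070096804
```

View pics/wrist9.png

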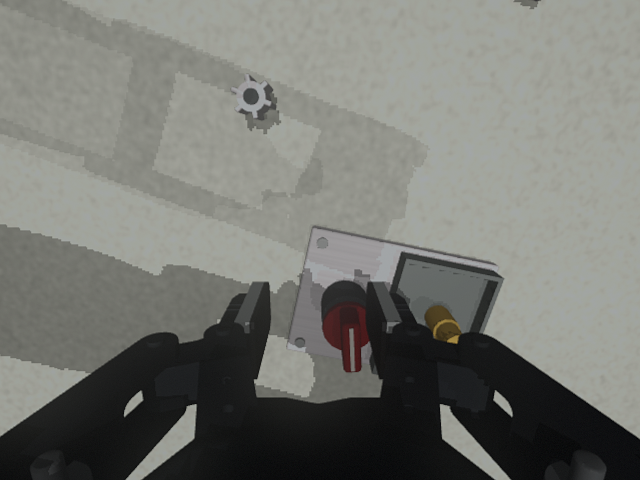

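```bash
python3 -c "
from bench import r
print(r.hand_in())"
```

```text
the job is handed in; nothing more can be done
None
```

The brass-spindle carrier is fastened: I gripped its knob, pushed it down to its stop, turned it clockwise to its turn stop, let go and moved clear. I handed in at about 11 s; no verdict is reported.

- **Push stop:** the upward force rose to about 28 N at the bottom.
- **Turn stop:** the wrist torque jumped to 1.8 N m, and the bar began to skew between the pads.
- **Caught down:** after release, the bar's top sits about 10 mm lower than before (91.7 mm against 101.5 mm), which matches the catch height in the task.
- **Turn angle:** I measured about 77° from the pictures. The stop is at 74.5°, so this agrees within pixel error.
- **Finned and turquoise knobs:** the arm did not go near them, and the last scene picture shows both where they were.
- **Small disagreement:** all heights from the two fixed cameras came out about 1.5 mm below the stated values, within the 2 mm calibration.

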